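# Open the fastener carousel's guard and present the red jar

### The arm

A 6-joint arm with a two-finger parallel gripper is mounted at the origin on the work surface. World frame = base frame: x ahead of the robot, y to its left, z up, the work surface at z = 0. Lengths are in m, angles in rad, forces in N, time in s.
With the tool pointing down it reaches from about 0.35 to 0.775 m from the base axis. Payload 7.3 kg.
Tool frame: the origin (TCP) lies at the very end of the fingers, on their centre line; the grasp point (between the pads) lies robot.pinch_z behind it (robot.pinch_z is the distance from the TCP to the grasp point, in m); y points along the fingers, z is the direction in which the jaws open and shut, and the axes are right-handed (so a half turn about y gives the same grasp; the last joint's range is limited). The gripper opens to 92 mm and grips with 3 to 60 N. Pads are 19 mm wide; open, the fingers measure 130 mm over their backs; the gripper's body (75 mm by 190 mm) begins 47 mm behind the grasp point.
Start: joints at [0.961, 0.342, 1.524, -0, 1.275, -0.146], TCP at [0.235, 0.47, 0.227] pointing down, gripper open.
Joint ranges: [-2.53, 2.53], [-0.77, 2.02], [0.04, 2.7], [-1, 4.14], [0.28, 2.66], [-3.11, 3.11]. Speed limits (rad/s): [2.57, 2.57, 3.14, 3.14, 3.14, 3.14].

### API

Orientations are given as [roll, pitch, yaw] about the fixed x, y, z axes, in that order (R = Rz(yaw) Ry(pitch) Rx(roll)).
In Python, from cell import status, viewer, robot gives the robot as it stands. The module is installed in compiled form; this text tells all that it offers.
- The arm moves only by the shell command python3 -m pendant 'ROWS' [FORCE]. ROWS is JSON, a list that holds one entry, the list of rows, each a list of 7 numbers: the shift along the tool's x, y, z in cm, then the turn, a rotation vector about the tool's x, y, z in rad, then the finger opening in cm, from 0 to 9.18. A call has 1 to 20 rows; each row is the pose to reach, as a shift and turn from the pose commanded when the call began, along the tool's axes at that moment; what a row does not reach only later rows make up. A row lasts 1/10 s, in which the tool goes at most 50 mm and 8.59 degrees, less where a joint would pass 70% of its speed; a pose out of reach is approached as far as the arm can. A call with a gripper value outside its range is refused whole. The fingers move at their own pace and stop on an object; FORCE is the grip in N (left out, the last holds). Time passes only in rows, so rows that repeat a pose let the fingers close. It gives the time, the measured TCP pose, the force and the opening at its end, in the units of the state.
- status.observe(): the state, without advancing time (a new reading comes with each control period).
- viewer.read_camera(name): name is "scene" or "top"; returns a dict with "image" (400x640x3 uint8, red, green, blue), "range_z" (400x640 float32, m along the optical axis (not along the pixel's ray), 0 where there is no reading), "fx", "fy", "cx", "cy" (pixels), "distortion" ([k1, k2, p1, p2, k3] as OpenCV has them; the pictures are not rectified), "camera_from_world" (4x4, takes a point from world to camera coordinates). Camera axes: x right, y up, looking along -z (the intrinsics and any distortion apply to the point x, -y, -z); pixel columns grow to the right and rows downward; lengths in m; the calibration is good to about 2 mm. A picture is of the moment at which its call begins.
- robot.hand_in(): hands the job in, once; it reports no verdict.
The state is a dict: "time": time; "qpos": joint angles; "qvel": joint speeds; "joint_efforts": joint torques, N m; "tool_pos": TCP position; "tool_rot": TCP orientation; "contact_force": force on the tool from outside, world axes, zero at the start; "torque": the same for the moment, N m; "opening": finger opening in m.
Only numpy, scipy, OpenCV 4.12 (cv2) and the standard library are available. Lean on these libraries where they do the work, as an engineer would, in place of code of your own. Each camera call takes 0.05 s, during which the arm holds its last target. There are 200 camera calls.

### The job

On the fastener carousel, first fold the upright sheet-metal guard outwards and leave it standing half-way down, at 45 degrees, in line with the sloping yellow bars beside it. Then turn the carousel, without whirling it round, until the red-lidded jar faces squarely out at the front over the yellow pointer, and finish still holding the carousel (by any of its jars) so that it stands still there while I check the label. Leave the guard at its angle and everything else on the bench where it is.

Things in the scene. Friction and masses are not known exactly. Their poses are not given: they have to be found in the camera images.
- station: fixed green base plate, 12 mm thick, spanning -175 to 140 mm in x and -135 to 135 mm in y; origin on the table, on the carousel's vertical axis; z up; its -x axis points to the station's front, where the guard and a short painted yellow pointer are. The front looks roughly towards the robot's right (yaw varies)
- turntable: the carousel: disc of 108 mm radius, top 30 mm above the table, turns freely either way, no end stops (about 1 N at a jar turns it), low hub of 18 mm radius. Five equal jars are fixed on it, 72 degrees apart, axes 75 mm from the carousel axis. Origin 12 mm above the table on that axis; the red jar lies along its -x axis and faces front when its x axis is parallel to the station's
- red_jar (a point): centre of the red lid with the white dot, on its jar's axis, 97 mm above the table. All five jars (other lids blue and yellow): body 49 mm in diameter, lid 52 mm in diameter and 22 mm tall, lid top 108 mm and lid underside 86 mm above the table; they do not come out of the carousel
- front_mark (a point): fixed point of the station, 75 mm in front of the carousel axis and 97 mm above the table: the red lid's centre is here when the jar faces front squarely
- guard (a joint): angle of the guard, rad: 0 upright, 0.785 folded outwards by 45 degrees (parallel to the two yellow bars), 1.57 level. The guard is a stiff galvanised sheet 160 mm wide and 3 mm thick, 85 mm from hinge to the middle of its rolled top edge; a tight hinge keeps it at any angle (about 2 N at the top edge moves it)
- guard_hem (a point): middle of the guard's rolled top edge, a bar 10 mm in diameter and 160 mm long, parallel to the station's y axis. With the guard upright about 50 mm is free between it and the nearest jar that can stand there
- guard_hinge (a point): middle of the guard's hinge line (parallel to the station's y axis), 155 mm in front of the carousel axis, 20 mm above the table. The two yellow bars, 85 mm long, rise outwards from the hinge line at 45 degrees, 88 mm either side of this point
- standoff: loose brass round, 28 mm in diameter and 28 mm tall, on a rear corner of the station's plate; origin at its underside; to be left alone
- screwdriver: loose screwdriver with orange handle lying on the table; to be left alone
- hammer: loose hammer lying on the table; to be left alone
- mug: loose blue mug, 95 mm tall; to be left alone
- spray_can: loose grey and yellow can, 170 mm tall, 64 mm in diameter; to be left alone
- carton: loose cardboard box 110 x 80 x 60 mm; to be left alone
- tape_measure: loose yellow tape measure, 70 x 36 x 68 mm; to be left alone

How it is judged:
By the outcome, as a careful person would: the job done as asked, in the order asked, and still so for the second after the job is handed in, while the arm keeps its last pose, push and grip.
It also fails if it takes over 72 s, if anything falls off the work surface, if the arm or the gripper's body presses on something with over 40 N, if the wrist force passes 120 N, or if a joint passes its speed limit or range.

## Working session

There is one attempt and no reset: what is moved stays moved. The work goes in short steps, Python scripts to look and compute and a shell command to move; the robot and the scene stay as the last step left them, time stands still between calls to the robot, and variables do not carry over. Pictures are saved under pics/ and viewed, about 8 in all and at most 12, crops included, and the job is handed in when it is done.

```bash
mkdir -p pics; cat > h.py <<'E'
import numpy as np, cv2
from cell import status, viewer, robot
from scipy.spatial.transform import Rotation as R
def cam(n):
    c=viewer.read_camera(n); c['K']=np.array([[c['fx'],0,c['cx']],[0,c['fy'],c['cy']],[0,0,1.]]); c['D']=np.array(c['distortion'],float); return c
def save(c,name): cv2.imwrite('pics/'+name,c['image'][:,:,::-1])
def rays(c,uv):
    p=cv2.undistortPoints(np.array(uv,float).reshape(-1,1,2),c['K'],c['D']).reshape(-1,2)
    T=np.linalg.inv(np.array(c['camera_from_world'])); d=np.c_[p[:,0],-p[:,1],-np.ones(len(p))]
    return T[:3,3],d@T[:3,:3].T
def onz(c,uv,z):
    o,d=rays(c,uv); return o+d*((z-o[2])/d[:,2])[:,None]
def proj(c,P):
    P=np.atleast_2d(P); T=np.array(c['camera_from_world']); q=P@T[:3,:3].T+T[:3,3]
    q=q*[1,-1,-1]; return cv2.projectPoints(q,np.zeros(3),np.zeros(3),c['K'],c['D'])[0].reshape(-1,2)
def depthpts(c,mask):
    v,u=np.nonzero(mask&(c['range_z']>0)); o,d=rays(c,np.c_[u,v]); return o+d*c['range_z'][v,u][:,None]
E
python3 - <<'E'
from h import *
a=cam('top');b=cam('scene');save(a,'top1.png');save(b,'scene1.png')
for c in (a,b): print(np.linalg.inv(c['camera_from_world'])[:3,3],c['fx'],c['D'])
s=status.observe();print(s['tool_pos'],s['tool_rot'],s['opening'],robot.pinch_z,R.from_euler('xyz',s['tool_rot']).as_matrix().round(3))
E
```

```text
[ 0.3425009  -0.01839468  1.26444381] 436.3029435760723 [-0.08164505  0.          0.          0.          0.        ]
[0.90553977 0.44890075 1.02366774] 419.4477933741386 [-0.0117839  0.         0.         0.         0.       ]
[0.23462425 0.46924685 0.22609244] [-1.57219504e+00  1.75903504e-04 -4.63753405e-01] 0.09164503906223946 0.0188 [[ 0.894 -0.001  0.447]
 [-0.447 -0.001  0.894]
 [-0.    -1.    -0.001]]
```

View pics/top1.png

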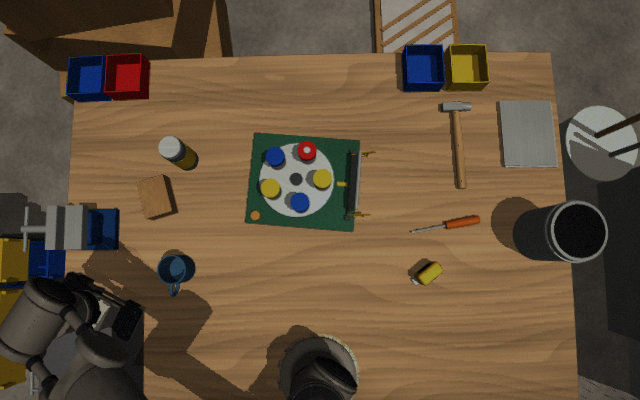

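View pics/scene1.png

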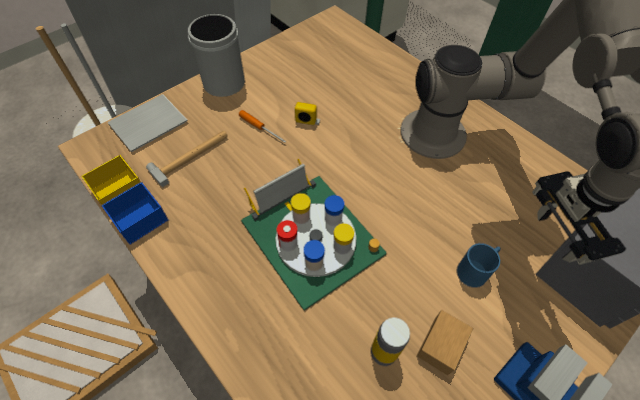

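Top view: carousel centre is near (297,180), red lid (307,150), a yellow jar near the front (322,178), upright guard at x≈353 and yellow bars at (368,153)/(360,214). Scene view: red lid (287,230), guard (282,190).

```bash
cat > m.py <<'E'
from h import *
def lids(c,roi):
    hsv=cv2.cvtColor(c['image'],cv2.COLOR_RGB2HSV); H,S,V=cv2.split(hsv); out=[]
    for n,m in (('r',((H<8)|(H>172))&(S>150)&(V>70)),('b',(H>105)&(H<125)&(S>150)&(V>70)),('y',(H>20)&(H<32)&(S>150)&(V>70))):
        m=m.astype(np.uint8); k=np.zeros_like(m); x0,y0,x1,y1=roi; k[y0:y1,x0:x1]=m[y0:y1,x0:x1]
        for q in cv2.findContours(k,cv2.RETR_EXTERNAL,cv2.CHAIN_APPROX_NONE)[0]:
            if cv2.contourArea(q)>12: out.append((n,cv2.contourArea(q),q))
    return out
E
python3 - <<'E'
from m import *
a=cam('top');b=cam('scene')
ps=[]
for c,roi in ((a,(240,125,380,235)),(b,(230,150,400,310))):
    for n,A,q in lids(c,roi):
        (u,v),r=cv2.minEnclosingCircle(q); print(n,A,round(u),round(v),round(r,1),onz(c,[[u,v]],.105)[0].round(4))
# plate
hsv=cv2.cvtColor(a['image'],cv2.COLOR_RGB2HSV);g=((hsv[...,0]>60)&(hsv[...,0]<95)&(hsv[...,1]>90)).astype(np.uint8)
g[:,:230]=0;g[:,380:]=0;g[:110]=0;g[250:]=0
q=max(cv2.findContours(g,cv2.RETR_EXTERNAL,cv2.CHAIN_APPROX_NONE)[0],key=cv2.contourArea)
P=onz(a,q.reshape(-1,2),.012)[:,:2].astype(np.float32)
r=cv2.minAreaRect(P);print(r,cv2.boxPoints(r).round(4))
# depth of top cam: guard pts
D=depthpts(a,np.ones((400,640),bool)&(np.arange(640)>335)[None]&(np.arange(640)<385)[None]&(np.arange(400)>140)[:,None]&(np.arange(400)<225)[:,None])
h=D[(D[:,2]>.085)&(D[:,2]<.14)];print(len(h),h.min(0),h.max(0),h.mean(0))
for c,n,x0,y0,x1,y1,s in ((a,'c1.png',230,120,390,240,5),):
    cv2.imwrite('pics/'+n,cv2.resize(c['image'][y0:y1,x0:x1,::-1],None,fx=s,fy=s,interpolation=cv2.INTER_CUBIC))
E
```

```text
r 256.0 307 150 9.7 [0.6209 0.0166 0.105 ]
b 253.5 299 202 9.5 [0.4795 0.0381 0.105 ]
b 247.0 275 156 9.6 [0.6057 0.104  0.105 ]
y 26.0 341 184 4.3 [ 0.5265 -0.0743  0.105 ]
y 264.0 270 188 9.7 [0.5184 0.1178 0.105 ]
y 257.0 322 178 9.6 [ 0.5417 -0.0234  0.105 ]
r 316.0 286 230 10.7 [0.6241 0.0199 0.105 ]
b 320.5 314 250 11.1 [0.6093 0.1057 0.105 ]
b 267.5 334 205 10.0 [0.4843 0.0412 0.105 ]
y 320.5 344 234 10.8 [0.5229 0.1197 0.105 ]
y 346.5 298 203 12.7 [ 0.5506 -0.0254  0.105 ]
y 36.5 251 201 14.8 [ 0.639 -0.109  0.105]
((0.5521968603134155, 0.03320278227329254), (0.31071171164512634, 0.26613709330558777), 84.066650390625) [[ 0.4038 -0.1076]
 [ 0.6685 -0.1351]
 [ 0.7006  0.174 ]
 [ 0.4359  0.2015]]
248 [ 0.44150471 -0.15131818  0.08549914] [ 0.61439513 -0.10687694  0.11403396] [ 0.53587592 -0.11853277  0.10525592]
```

View pics/c1.png

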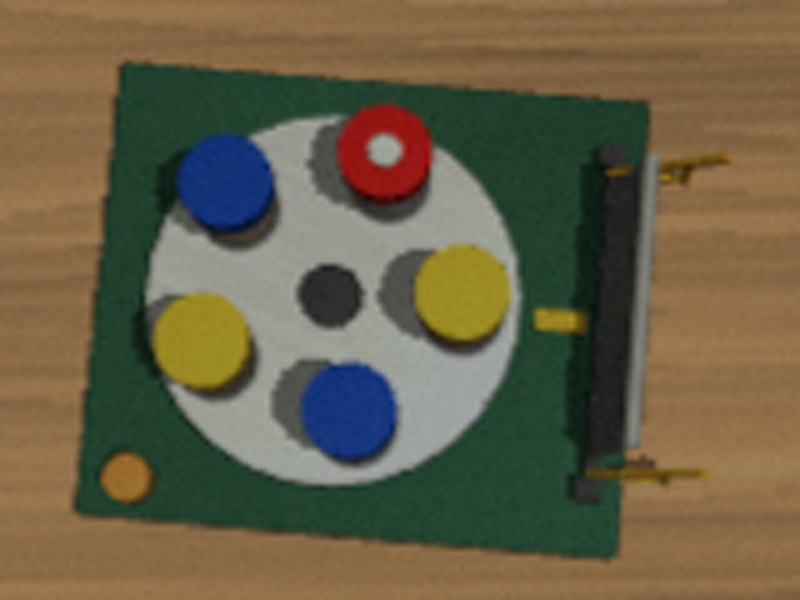

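Pose found: carousel axis ≈ (0.554, 0.051), front direction ≈ (-0.103, -0.995), and the hem at about (0.538, -0.104, 0.105). The red jar needs about 69° clockwise. I'm moving above the hem now with the jaws along the front direction.

```bash
python3 -m pendant '[[[52.7,3.7,-37.7,0,-0.361,0,5],[52.7,3.7,-37.7,0,-0.361,0,5],[52.7,3.7,-37.7,0,-0.361,0,5],[52.7,3.7,-37.7,0,-0.361,0,5],[52.7,3.7,-37.7,0,-0.361,0,5],[52.7,3.7,-37.7,0,-0.361,0,5],[52.7,3.7,-37.7,0,-0.361,0,5],[52.7,3.7,-37.7,0,-0.361,0,5],[52.7,3.7,-37.7,0,-0.361,0,5],[52.7,3.7,-37.7,0,-0.361,0,5],[52.7,3.7,-37.7,0,-0.361,0,5],[52.7,3.7,-37.7,0,-0.361,0,5],[52.7,3.7,-37.7,0,-0.361,0,5],[52.7,3.7,-37.7,0,-0.361,0,5],[52.7,3.7,-37.7,0,-0.361,0,5],[52.7,3.7,-37.7,0,-0.361,0,5],[52.7,3.7,-37.7,0,-0.361,0,5],[52.7,3.7,-37.7,0,-0.361,0,5],[52.7,3.7,-37.7,0,-0.361,0,5],[52.7,3.7,-37.7,0,-0.361,0,5]]]' 20
python3 - <<'E'
from h import *
s=status.observe();print(np.round(s['qpos'],3),s['opening'])
M=R.from_euler('xyz',s['tool_rot']).as_matrix();print(M.round(3),s['tool_pos'])
hinge=np.array([.538,-.1036,.02]);print('to hem, tool cm',((hinge+[0,0,.085-.0188]-s['tool_pos'])@M*100).round(2))
b=cam('scene');x0,y0,x1,y1=210,80,410,230
cv2.imwrite('pics/s2.png',cv2.resize(b['image'][y0:y1,x0:x1,::-1],None,fx=4,fy=4,interpolation=cv2.INTER_CUBIC))
E
```

```text
time: 2.2
tool_pos: [0.5375, -0.1028, 0.19]
tool_rot: [-1.571, -0.0, -0.102]
contact_force: [-0.5, 0.3, -0.5]
opening: 0.0502
[-0.329  0.414  1.521  0.     1.207 -1.798] 0.05023283832587746
[[ 0.995  0.     0.102]
 [-0.102  0.     0.995]
 [ 0.    -1.     0.   ]] [ 0.53747491 -0.1027503   0.18996781]
to hem, tool cm [ 0.06 10.38 -0.08]
```

View pics/s2.png

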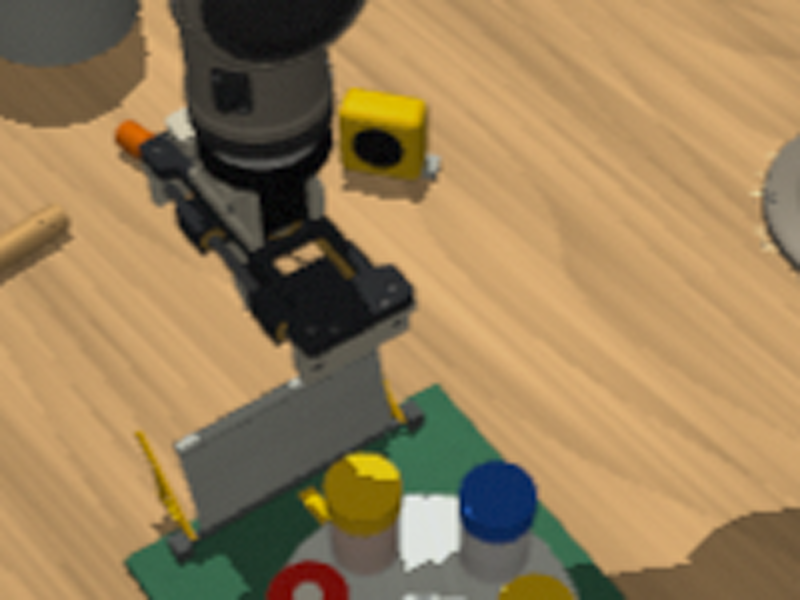

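The crop shows the gripper above the guard; hem runs from crop (185,440) to (375,365). I'll check my model numerically against those pixels.

```bash
python3 - <<'E'
from h import *
b=cam('scene')
hem=np.array([.538,-.1036,.105]);y=np.array([-.9947,.1033,0])
for P in (hem-.08*y,hem,hem+.08*y): print(((proj(b,P)[0]-[210,80])*4).round(0))
o=[hem-[0,0,.085]+s*.088*y for s in(-1,1)]
f=np.array([-.1033,-.9947,0])
for q in o: print('bar',((proj(b,np.array([q,q+.085*.7071*(f+[0,0,1])]))-[210,80])*4).round(0).tolist())
E
```

```text
[188. 463.]
[291. 407.]
[389. 353.]
bar [[192.0, 536.0], [137.0, 429.0]]
bar [[399.0, 418.0], [351.0, 314.0]]
```

The bars match well. Now I'll descend and grip the hem.

```bash
python3 -m pendant '[[[0,3,0,0,0,0,5],[0,6,0,0,0,0,5],[0,8,0,0,0,0,5],[0,9.5,0,0,0,0,5],[0,10.3,0,0,0,0,5],[0,10.3,0,0,0,0,5],[0,10.3,0,0,0,0,2.5],[0,10.3,0,0,0,0,2],[0,10.3,0,0,0,0,1.6],[0,10.3,0,0,0,0,1.2],[0,10.3,0,0,0,0,0.6],[0,10.3,0,0,0,0,0.6],[0,10.3,0,0,0,0,0.6],[0,10.3,0,0,0,0,0.6]]]' 15
python3 - <<'E'
from h import *
b=cam('scene');x0,y0,x1,y1=210,80,410,230
cv2.imwrite('pics/s3.png',cv2.resize(b['image'][y0:y1,x0:x1,::-1],None,fx=4,fy=4,interpolation=cv2.INTER_CUBIC))
E
```

```text
time: 3.7
tool_pos: [0.5378, -0.104, 0.0871]
tool_rot: [-1.572, -0.001, -0.103]
contact_force: [-0.2, -4.7, 3.1]
opening: 0.0092
```

View pics/s3.png

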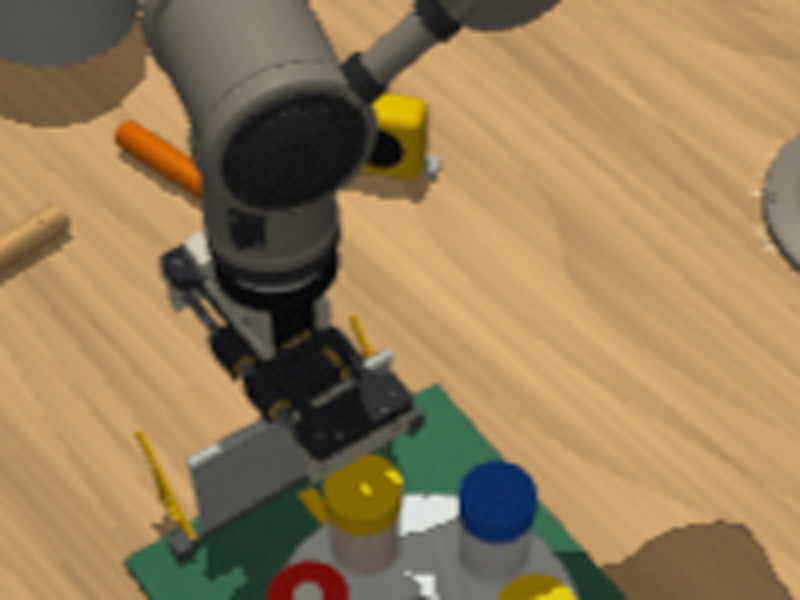

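The grip is on the hem (opening 9.2 mm), and the hem's left end is at crop (192,462), as predicted for upright. Next I'll swing it 45° about the hinge.

```bash
python3 -m pendant '[[[0,0.01,-0.35,0.0524,0,0,0.6],[0,0.04,-0.69,0.1047,0,0,0.6],[0,0.08,-1.04,0.1571,0,0,0.6],[0,0.15,-1.38,0.2094,0,0,0.6],[0,0.23,-1.71,0.2618,0,0,0.6],[0,0.32,-2.05,0.3142,0,0,0.6],[0,0.44,-2.37,0.3665,0,0,0.6],[0,0.57,-2.69,0.4189,0,0,0.6],[0,0.72,-3.0,0.4712,0,0,0.6],[0,0.89,-3.31,0.5236,0,0,0.6],[0,1.07,-3.61,0.576,0,0,0.6],[0,1.26,-3.89,0.6283,0,0,0.6],[0,1.48,-4.17,0.6807,0,0,0.6],[0,1.7,-4.43,0.733,0,0,0.6],[0,1.94,-4.68,0.7854,0,0,0.6],[0,1.94,-4.68,0.7854,0,0,0.6],[0,1.94,-4.68,0.7854,0,0,0.6]]]'
python3 - <<'E'
from h import *
s=status.observe();M=R.from_euler('xyz',s['tool_rot']).as_matrix();print(np.round(s['qpos'],3),s['contact_force'])
print('pinch',np.array(s['tool_pos'])-.0188*M[:,1],'goal',np.array([.538,-.1036,.02])+.0601*np.array([-.1033,-.9947,1]))
b=cam('scene');x0,y0,x1,y1=210,80,410,230
cv2.imwrite('pics/s4.png',cv2.resize(b['image'][y0:y1,x0:x1,::-1],None,fx=4,fy=4,interpolation=cv2.INTER_CUBIC))
E
```

```text
time: 5.45
tool_pos: [0.533, -0.1515, 0.0672]
tool_rot: [-0.786, -0.001, -0.105]
contact_force: [-1.9, -6.4, 4.2]
opening: 0.0093
[-0.756  0.81   1.458  0.603  1.444 -2.481] [-1.92275973 -6.37518393  4.1933074 ]
pinch [ 0.53158568 -0.16466064  0.08049982] goal [ 0.53179167 -0.16338147  0.0801    ]
```

View pics/s4.png

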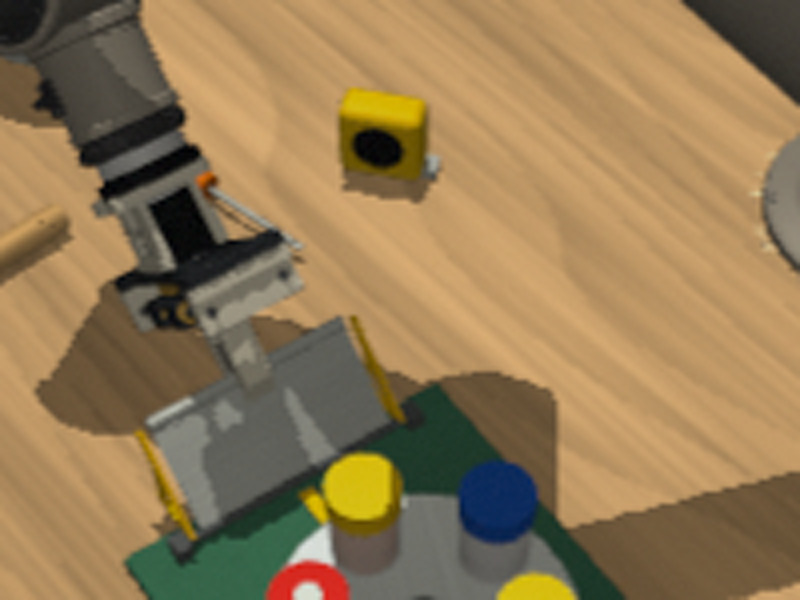

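The guard lies parallel with both yellow bars: its edges (145,425)–(190,535) and (345,320)–(395,415) match the bars' slopes. Releasing and backing off along the tool axis.

```bash
python3 -m pendant '[[[0,0,0,0,0,0,1.6],[0,0,0,0,0,0,2.2],[0,0,0,0,0,0,3],[0,0,0,0,0,0,3],[0,0,0,0,0,0,3],[0,-1,0,0,0,0,3],[0,-3,0,0,0,0,3],[0,-6,0,0,0,0,3],[0,-9,0,0,0,0,3],[0,-12,0,0,0,0,3],[0,-14,0,0,0,0,3],[0,-14,0,0,0,0,3]]]'
python3 - <<'E'
from h import *
f=np.array([-.1033,-.9947,0]);y=np.array([-.9947,.1033,0])
for n in('scene','top'):
    b=cam(n);hn=np.array([.538,-.1036,.02])
    x0,y0,x1,y1=(220,130,320,220) if n=='scene' else (320,130,420,220)
    im=cv2.resize(b['image'][y0:y1,x0:x1,::-1],None,fx=4,fy=4,interpolation=cv2.INTER_CUBIC)
    globals()[n]=im
    for P in (hn+.085*.7071*(f+[0,0,1])+.08*y, hn+.085*.7071*(f+[0,0,1])-.08*y): print(n,((proj(b,P)[0]-[x0,y0])*4).round())
    # guard plane from depth
    D=depthpts(b,np.ones((400,640),bool)); l=np.c_[(D-hn)@f,(D-hn)@y,D[:,2]-.02]
    k=(abs(l[:,1])<.07)&(l[:,0]>.015)&(l[:,0]<.055)&(l[:,2]>.01)&(l[:,2]<.08); p=l[k]
    if len(p)>20:
        c=np.linalg.svd(p-p.mean(0))[2][2] if len(p)<5000 else None
        print(len(p),'normal',c,'angle from vertical',np.degrees(np.arctan2(abs(c[2]),abs(c[0]))),p.mean(0))
cv2.imwrite('pics/s5.png',np.hstack([scene,top]))
E
```

```text
time: 6.7
tool_pos: [0.5229, -0.2512, 0.1683]
tool_rot: [-0.789, -0.004, -0.105]
contact_force: [0.1, -0.3, 0.2]
opening: 0.03
scene [302. 119.]
scene [107. 224.]
942 normal [-0.72782244  0.00442421  0.68575135] angle from vertical 43.29525389029219 [ 0.03532002 -0.00181243  0.03578333]
top [204. 325.]
top [219.  96.]
765 normal [-7.18794200e-01  3.28882669e-04  6.95222835e-01] angle from vertical 44.044979903905144 [0.03548773 0.00012938 0.03857715]
```

View pics/s5.png

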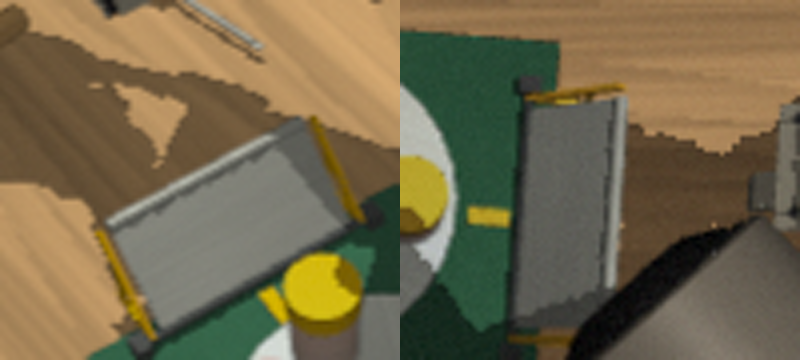

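The guard holds at about 44° (depth fits 43.3° and 44.0°), and both hem ends match the 45° prediction to within a pixel or so. Next is the move to above the front yellow jar with radial jaws.

```bash
cat > rel.py <<'E'
from h import *
def rel(P,yaw_z_deg):
    s=status.observe();M=R.from_euler('xyz',s['tool_rot']).as_matrix();a=np.radians(yaw_z_deg)
    z=np.array([np.cos(a),np.sin(a),0]);y=np.array([0,0,-1.]);T=np.c_[np.cross(y,z),y,z]
    return ((np.array(P)-s['tool_pos'])@M*100).round(2),R.from_matrix(M.T@T).as_rotvec().round(3)
E
python3 - <<'E'
from rel import *
print(rel([.523,-.23,.23],81.2),rel([.5425,-.0235,.2],81.2))
E
```

```text
(array([-0.13, -3.22,  5.81]), array([-0.785,  0.048, -0.02 ])) (array([-0.32, 13.56, 18.36]), array([-0.785,  0.048, -0.02 ]))
```

```bash
python3 -m pendant '[[[-0.1,-3.2,5.8,-0.785,0.048,-0.02,9],[-0.1,-3.2,5.8,-0.785,0.048,-0.02,9],[-0.1,-3.2,5.8,-0.785,0.048,-0.02,9],[-0.1,-3.2,5.8,-0.785,0.048,-0.02,9],[-0.1,-3.2,5.8,-0.785,0.048,-0.02,9],[-0.1,-3.2,5.8,-0.785,0.048,-0.02,9],[-0.1,-3.2,5.8,-0.785,0.048,-0.02,9],[-0.3,13.6,18.4,-0.785,0.048,-0.02,9],[-0.3,13.6,18.4,-0.785,0.048,-0.02,9],[-0.3,13.6,18.4,-0.785,0.048,-0.02,9],[-0.3,13.6,18.4,-0.785,0.048,-0.02,9],[-0.3,13.6,18.4,-0.785,0.048,-0.02,9],[-0.3,13.6,18.4,-0.785,0.048,-0.02,9],[-0.3,13.6,18.4,-0.785,0.048,-0.02,9],[-0.3,13.6,18.4,-0.785,0.048,-0.02,9],[-0.3,13.6,18.4,-0.785,0.048,-0.02,9],[-0.3,13.6,18.4,-0.785,0.048,-0.02,9]]]' 15
python3 - <<'E'
from rel import *
print(rel([.5425,-.0235,.081],81.2))
from m import *
c=cam('scene')
for n,A,q in lids(c,(230,150,400,310)):
    (u,v),r=cv2.minEnclosingCircle(q); print(n,A,round(u),round(v),round(r,1))
E
```

```text
time: 8.5
tool_pos: [0.5428, -0.0241, 0.2004]
tool_rot: [-1.57, -0.0, -0.155]
contact_force: [0.4, 0.1, 0.3]
opening: 0.0901
(array([-0.05, 11.94,  0.05]), array([-0.   , -0.002,  0.   ]))
r 318.0 286 230 10.7
b 327.5 314 251 11.0
b 278.0 334 205 10.0
y 321.5 343 234 10.8
y 325.0 298 203 12.7
y 39.0 251 201 14.8
```

```bash
python3 -m pendant '[[[0,3,0,0,0,0,9],[0,6,0,0,0,0,9],[0,9,0,0,0,0,9],[0,11,0,0,0,0,9],[0,11.8,0,0,0,0,9],[0,11.8,0,0,0,0,9],[0,11.8,0,0,0,0,7],[0,11.8,0,0,0,0,6],[0,11.8,0,0,0,0,5.6],[0,11.8,0,0,0,0,5.3],[0,11.8,0,0,0,0,5],[0,11.8,0,0,0,0,4.8],[0,11.8,0,0,0,0,4.8],[0,11.8,0,0,0,0,4.8]]]' 20
python3 - <<'E'
from h import *
s=status.observe();M=R.from_euler('xyz',s['tool_rot']).as_matrix();print(s['tool_pos'],s['contact_force'])
C=np.array([.554,.0506]);p=np.array(s['tool_pos'])[:2];d=p-C;print(np.hypot(*d),np.degrees(np.arctan2(d[1],d[0])),M[:,2])
for C in ([.554,.0506],[.5532,.0506]):
  d=p-C;r=d/np.hypot(*d)*.075
  print(C)
  for t in range(6,76,6):
    th=np.radians(t);q=np.array([[np.cos(th),np.sin(th)],[-np.sin(th),np.cos(th)]])@r
    print(t,(np.r_[q-r,0]@M*100).round(2).tolist(),round(th,3))
E
```

```text
time: 9.95
tool_pos: [0.5428, -0.0242, 0.0826]
tool_rot: [-1.572, -0.001, -0.153]
contact_force: [-1.9, -4.4, 1.4]
opening: 0.0517
[ 0.54283676 -0.02416011  0.08259296] [-1.85159244 -4.434623    1.40359261]
0.0755889660715268 -98.4927051040067 [ 0.15250151  0.98830199 -0.00157331]
[0.554, 0.0506]
6 [-0.78, -0.0, 0.04] 0.105
12 [-1.56, -0.0, 0.16] 0.209
18 [-2.32, -0.0, 0.36] 0.314
24 [-3.05, -0.0, 0.63] 0.419
30 [-3.75, -0.0, 0.99] 0.524
36 [-4.42, -0.0, 1.41] 0.628
42 [-5.03, -0.01, 1.9] 0.733
48 [-5.59, -0.01, 2.45] 0.838
54 [-6.08, -0.01, 3.06] 0.942
60 [-6.51, -0.01, 3.72] 1.047
66 [-6.87, -0.01, 4.42] 1.152
72 [-7.16, -0.01, 5.15] 1.257
[0.5532, 0.0506]
6 [-0.78, -0.0, 0.03] 0.105
12 [-1.56, -0.0, 0.14] 0.209
18 [-2.32, -0.0, 0.33] 0.314
24 [-3.06, -0.0, 0.6] 0.419
30 [-3.76, -0.0, 0.95] 0.524
36 [-4.43, -0.0, 1.36] 0.628
42 [-5.05, -0.01, 1.85] 0.733
48 [-5.61, -0.01, 2.4] 0.838
54 [-6.11, -0.01, 3.0] 0.942
60 [-6.55, -0.01, 3.65] 1.047
66 [-6.92, -0.01, 4.34] 1.152
72 [-7.21, -0.01, 5.07] 1.257
```

The lid is gripped (51.7 mm), consistent with the model circle (75.6 mm, −98.5°). I'll turn it slowly at 20°/s, first half.

```bash
python3 -m pendant '[[[-0.26,0,0,0,0.035,0,4.8],[-0.52,0,0.02,0,0.07,0,4.8],[-0.78,0,0.04,0,0.105,0,4.8],[-1.04,0,0.07,0,0.14,0,4.8],[-1.3,0,0.11,0,0.175,0,4.8],[-1.56,0,0.16,0,0.209,0,4.8],[-1.81,0,0.22,0,0.244,0,4.8],[-2.07,0,0.28,0,0.279,0,4.8],[-2.32,0,0.36,0,0.314,0,4.8],[-2.56,0,0.44,0,0.349,0,4.8],[-2.81,0,0.54,0,0.384,0,4.8],[-3.05,0,0.63,0,0.419,0,4.8],[-3.29,0,0.74,0,0.454,0,4.8],[-3.52,0,0.86,0,0.489,0,4.8],[-3.75,0,0.99,0,0.524,0,4.8],[-3.98,0,1.12,0,0.559,0,4.8],[-4.2,0,1.26,0,0.593,0,4.8],[-4.42,0,1.41,0,0.628,0,4.8],[-4.42,0,1.41,0,0.628,0,4.8]]]'
python3 - <<'E'
from m import *
C=np.array([.554,.0506])
s=status.observe();d=np.array(s['tool_pos'])[:2]-C;print('tcp',np.hypot(*d),np.degrees(np.arctan2(d[1],d[0])),s['contact_force'],s['torque'])
for n,roi in(('top',(240,125,335,235)),('scene',(230,150,400,310))):
  c=cam(n)
  for k,A,q in lids(c,roi):
    (u,v),r=cv2.minEnclosingCircle(q); p=onz(c,[[u,v]],.105)[0][:2]-C; print(n,k,A,round(u),round(v),round(r,1),np.hypot(*p).round(4),np.degrees(np.arctan2(p[1],p[0])).round(1))
E
```

```text
time: 11.85
tool_pos: [0.5009, -0.0035, 0.0826]
tool_rot: [-1.572, -0.001, -0.783]
contact_force: [-2.2, -8.0, 1.5]
opening: 0.0517
tcp 0.07582006122808187 -134.45309278348597 [-2.19250506 -7.99089102  1.5491912 ] [-1.31695083  0.45110885 -0.226216  ]
top b 135.0 290 148 9.4 0.0757 9.1
top y 250.5 267 171 9.5 0.0751 81.3
scene r 304.5 288 215 11.1 0.0747 -57.9
scene b 322.5 296 244 10.7 0.0779 11.1
scene b 285.0 344 218 10.2 0.0727 149.6
scene y 335.5 332 247 11.0 0.0782 79.0
scene y 19.5 318 192 5.6 0.0936 -133.8
scene y 39.0 251 201 14.8 0.1808 -61.9
```

```bash
python3 -m pendant '[[[-0.26,0,0,0,0.035,0,4.8],[-0.52,0,0.02,0,0.07,0,4.8],[-0.78,0,0.04,0,0.105,0,4.8],[-1.04,0,0.07,0,0.14,0,4.8],[-1.3,0,0.11,0,0.175,0,4.8],[-1.56,0,0.16,0,0.209,0,4.8],[-1.81,0,0.22,0,0.244,0,4.8],[-2.07,0,0.29,0,0.279,0,4.8],[-2.32,0,0.36,0,0.314,0,4.8],[-2.56,0,0.45,0,0.349,0,4.8],[-2.81,0,0.54,0,0.384,0,4.8],[-3.05,0,0.64,0,0.419,0,4.8],[-3.29,0,0.75,0,0.454,0,4.8],[-3.52,0,0.87,0,0.489,0,4.8],[-3.75,0,1.0,0,0.524,0,4.8],[-3.97,0,1.13,0,0.559,0,4.8],[-4.11,0,1.22,0,0.581,0,4.8],[-4.11,0,1.22,0,0.581,0,4.8],[-4.11,0,1.22,0,0.581,0,4.8]]]'
python3 - <<'E'
from m import *
C=np.array([.554,.0506])
s=status.observe();d=np.array(s['tool_pos'])[:2]-C;print('tcp',np.hypot(*d),np.degrees(np.arctan2(d[1],d[0])),s['contact_force'],s['qpos'])
for n,roi in(('top',(240,125,335,235)),('scene',(230,150,400,310))):
  c=cam(n)
  for k,A,q in lids(c,roi):
    (u,v),r=cv2.minEnclosingCircle(q); p=onz(c,[[u,v]],.105)[0][:2]-C; print(n,k,A,round(u),round(v),round(r,1),np.hypot(*p).round(4),np.degrees(np.arctan2(p[1],p[0])).round(1))
  x0,y0,x1,y1=(230,130,330,230) if n=='scene' else (250,125,350,225)
  globals()[n]=cv2.resize(c['image'][y0:y1,x0:x1,::-1],None,fx=4,fy=4,interpolation=cv2.INTER_CUBIC)
  for P in ([*(C+.075*np.array([-.1033,-.9947])),.108],): print('front',proj(c,P))
cv2.imwrite('pics/s6.png',np.hstack([scene,top]))
E
```

```text
time: 13.85
tool_pos: [0.48, 0.0343, 0.0825]
tool_rot: [-1.572, -0.001, -1.363]
contact_force: [-3.6, -6.9, 4.8]
opening: 0.0516
tcp 0.0757546928066101 -167.56415694139795 [-3.59873145 -6.90111522  4.82935409] [-8.72648865e-02  4.39607599e-01  1.83207288e+00 -1.67665253e-03
  8.71023061e-01 -2.93755657e-01]
top r 27.0 328 176 7.9 0.0894 -94.9
top b 245.0 306 150 9.3 0.0751 -24.5
top y 191.0 274 156 9.9 0.0746 46.6
front [[322.12590182 176.48896342]]
scene r 149.5 299 203 10.4 0.0721 -94.3
scene b 307.0 344 233 10.6 0.076 116.7
scene b 306.0 287 231 10.5 0.0761 -21.5
scene y 349.0 314 251 11.4 0.0789 46.7
scene y 20.5 288 206 4.8 0.0878 -76.2
scene y 45.5 338 207 8.1 0.0741 178.1
scene y 39.0 251 201 14.8 0.1808 -61.9
scene y 33.0 304 172 14.3 0.1628 -119.6
front [[299.2115023 201.5250587]]
```

View pics/s6.png

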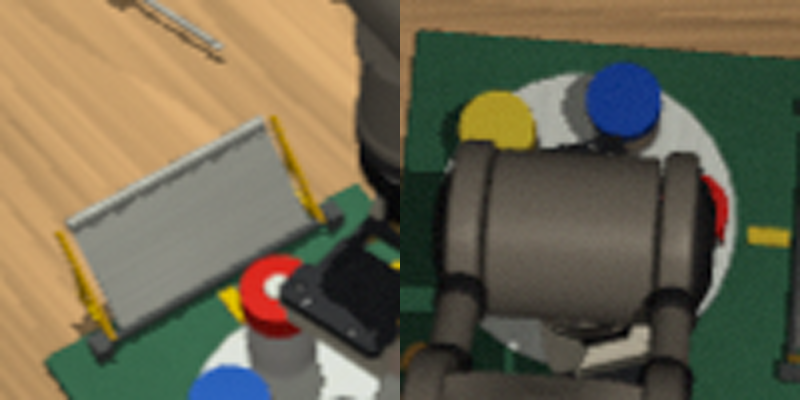

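The red jar faces the front; its lid in the left panel is at about (275,295), beside the pointer, and the guard is still parallel with its bars. I'll do one finer yaw check from the saved first picture by fitting lines to the plate edges.

```bash
python3 - <<'E'
from h import *
a=cam('top');c=cam('scene')
im=cv2.imread('pics/top1.png');hsv=cv2.cvtColor(im,cv2.COLOR_BGR2HSV);g=((hsv[...,0]>60)&(hsv[...,0]<95)&(hsv[...,1]>90)).astype(np.uint8)
g[:,:230]=0;g[:,380:]=0;g[:110]=0;g[250:]=0
q=max(cv2.findContours(g,cv2.RETR_EXTERNAL,cv2.CHAIN_APPROX_NONE)[0],key=cv2.contourArea)
P=onz(a,q.reshape(-1,2),.012)[:,:2]
X=np.array([.1033,.9947]);Y=np.array([-.9947,.1033]);l=np.c_[(P-[.554,.0506])@X,(P-[.554,.0506])@Y]
for n,ax,v in(('x-',0,-.175),('x+',0,.14),('y-',1,-.135),('y+',1,.135)):
    k=(abs(l[:,ax]-v)<.006)&(abs(l[:,1-ax])<.12); 
    if k.sum()>10:
        m,b=np.polyfit(l[k,1-ax],l[k,ax],1); print(n,k.sum(),'yaw corr',round(np.degrees(np.arctan(m))*(-1 if ax==0 else 1),2),'offset',round(b,4))
# depth check of guard now
f=-np.r_[X,0];y=np.r_[Y,0];hn=np.array([.538,-.1036,.02])
D=depthpts(c,np.ones((400,640),bool));t=np.c_[(D-hn)@f,(D-hn)@y,D[:,2]-.02]
p=t[(abs(t[:,1])<.07)&(t[:,0]>.015)&(t[:,0]<.055)&(t[:,2]>.01)&(t[:,2]<.08)];n=np.linalg.svd(p-p.mean(0))[2][2];print('guard',len(p),np.degrees(np.arctan2(abs(n[2]),abs(n[0]))))
s=status.observe();print(s['time'],s['contact_force'],np.abs(s['qvel']).max())
E
```

```text
x- 18 yaw corr 0.07 offset -0.1714
x+ 81 yaw corr -0.03 offset 0.1363
y- 80 yaw corr -0.09 offset -0.1314
y+ 82 yaw corr -0.04 offset 0.1316
guard 949 43.46878384126265
14.05 [-4.33994981 -6.40033932  4.87540809] 0.0012677957485376762
```

The plate-edge fits confirm the yaw to within 0.1°. The red jar is within about 0.3° of square and the arm is at rest, so I'm handing in.

```bash
python3 -c "
from cell import robot; print(robot.hand_in())"
```

```text
the job is handed in; nothing more can be done
None
```

The guard is folded out to about 45°, and the red-lidded jar faces the front over the pointer. The arm is still holding the carousel by the neighbouring yellow jar. I handed the job in at about 14 s.

**What I did:** I gripped the guard's top edge, swung it out about its hinge and let go. Then I gripped the yellow jar's lid from above and turned the carousel about 69° clockwise at roughly 20°/s.

**Last checks:**
- **Red jar:** the camera puts it at about −96.2° and the arm's own position at about −95.7°. Square to the front is −95.9°, so it is within about 0.3°. Line fits to the base plate's edges confirm the front direction to within 0.1°.
- **Guard:** the arm's position gave 45.1° at the end of the fold. After release the picture showed the guard in line with the yellow bars. The depth fits read slightly lower, 43.3–44.0°, and 43.5° in the last one. I trusted the picture and left the guard as it was.
- **Forces:** the grip holds with a steady 9 N or so at the wrist, and the joints were at rest at hand-in.
- **Other items:** I did not touch any of the loose things on purpose, but I did not measure them again at the end.

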